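Shut the laser microscope down for the night

TASK

Shut the microscope rig down for the night in its proper order: first switch the laser supply off by pressing the raised right end of its yellow rocker all the way down, then press the orange standby key on the joystick console and keep it down for two full seconds so that the stage parks, and only after that switch off the power distributor by pressing down the raised right end of its red master rocker in the same way. The incubator runs overnight, so leave its blue rocker on, leave the grey console keys alone, and do not pick up or shift the loose things standing about. Nothing needs gripping: pushes with the closed fingertips are enough.

Things in the scene. Friction and masses are not known exactly. Their poses are not given: they have to be found in the camera images.
- laser_unit: Laser supply, fixed: dark charcoal desktop case, black sloped panel, yellow rocker, yellow label. 190 deep (x), 160 wide (y). Origin on the bench under its centre; its x points rearward (away from the robot at yaw 0), y left, z up. Profile: front edge 45 high at x -95; panel rises 12.2 deg (0.212 rad) to 73 high at x +35; level rear deck 73 high to x +95. Panel normal (-0.211, 0, 0.977).
- laser_press (a point): Where to press the yellow rocker: top face of its raised right (-y) half, on the centre line, 2 mm in from the outer edge. Moves with the rocker: at the start about 13 mm above the panel (along its normal), about 6 mm when the rocker is over. In the unit's frame it starts near (-48, -43, 68) mm and moves 4 mm outward (-y) and 7 mm down as it goes over. The point's own axes turn with the rocker: take directions from the unit.
- laser_rocker (a joint): Yellow rocker, rad: 0 = on (as found), 0.44 = off. 36 long (along the unit's y), 24 wide: a shallow V, pivot in the middle; the half that is down is parallel to the panel, the other slants up outwards. Bezel 47 x 32, 2 high. About 4 N at the outer edge moves it; it stays where it is left. A fingertip overlapping its middle gets in its way: press at or just beyond the outer edge.
- console: Stage console: ivory desktop case with a black sloped panel, 190 deep by 200 wide, black joystick left of the middle (57 mm above the panel, at x = -30, y = +52), small greenish display, one orange and two grey keys; fixed. Origin, axes and side profile as for the laser supply.
- standby_top (a point): Centre of the top face of the orange standby key, which is nearest the console's right front corner. Cap 19 x 19 mm; its top stands 11 mm above the panel when up, 6 mm when fully down. In the console's frame it starts near (-65, -72, 63) mm. Its z axis is the panel's normal.
- standby_key (a joint): Orange standby key, m: 0 = up, 0.005 = fully down, along the panel's normal. Springs back; about 1.2 N starts it, 4 N holds it fully down. It is taken as down beyond 0.003.
- grey_key_a (a joint): Grey key 45 mm to the left (+y) of the orange one, same size and travel: 0 = up, 0.005 = fully down. To be left alone.
- grey_key_b (a joint): Grey key 41 mm up the slope (+x) from grey_key_a, 45 mm to the left of the orange one's column: 0 = up, 0.005 = fully down. To be left alone.
- power_unit: Power distributor: grey desktop case, 190 deep by 160 wide, red master rocker and a row of four small green lamps; fixed. Origin, axes and side profile as for the laser supply.
- master_press (a point): Where to press the red master rocker: top face of its raised right (-y) half, on the centre line, 2 mm in from the outer edge. Moves with the rocker, heights as for the yellow one. In the unit's frame it starts near (-48, -33, 68) mm.
- master_rocker (a joint): Red master rocker of the power distributor, rad: 0 = on (as found), 0.44 = off; same size and action as the yellow one.
- incubator_unit: Incubator controller: ivory desktop case with a blue panel, 190 deep by 160 wide, blue rocker and a dark display; fixed. To be left running. Origin, axes and side profile as for the laser supply.
- incubator_rocker (a joint): Blue rocker of the incubator controller, rad: 0 = on (as found, to stay so), 0.44 = off; same size and action as the yellow one. Its middle is at (-45, -20) in its unit's frame.
- objective_can: Loose lens canister, black and grey, diameter 42, height 57, standing on the laser supply's rear deck. Origin at the centre of its underside.
- oil_bottle: Loose small amber bottle with a black cap, diameter 27, height 58, standing on the power distributor's rear deck. Origin at the centre of its underside.
- dish: Loose glass dish with a clear lid, diameter 55, height 14, on the incubator controller's rear deck. Origin at the centre of its underside.
- slide_box: Loose blue slide box, 87 by 47, 34 high, lying on the bench in front of the units. Origin at the centre of its underside.
- mouse: Loose grey computer mouse, 105 by 56, 32 high, on the bench in front of the units. Origin at the centre of its underside.
- hex_driver: Loose driver with a green handle, 160 long, lying on the bench in front of the units. Origin at the middle of its underside.
- filter_cube: Loose black filter cube, 38 each way plus a 3 mm collar on top, on the bench in front of the units. Origin at the centre of its underside.

How it is judged:
On the way, in this order (a step that is already met when the one before it is completed fails the run):
1. the laser supply's yellow rocker is pressed over to off (value of joint laser_rocker above 0.34 rad), for 0.1 s.
2. the orange standby key is kept down for two seconds (1.7 s is enough) (value of joint standby_key above 0.003 m), for 1.7 s.
3. the red master rocker is pressed over to off (value of joint master_rocker above 0.34 rad), for 0.1 s.
At the end, for the whole second after the job is handed in: The yellow and the red rocker are off (beyond 0.33 rad), the blue one is still on (below 0.06 rad), all three console keys are up (below 1.5 mm), and every loose thing is within 20 mm of where it stood (value of joint each of laser_rocker, master_rocker above 0.33 rad and value of joint incubator_rocker below 0.06 rad and value of joint each of standby_key, grey_key_a, grey_key_b below 0.0015 m and distance of each of objective_can, oil_bottle, dish, slide_box, mouse, hex_driver, filter_cube from where it was at the start of the episode below 0.02 m); the robot touches nothing.
It fails at once if the standby key is pressed while the laser is still on (value of joint standby_key above 0.003 m and value of joint laser_rocker below 0.22 rad).
It fails at once if the master is switched off while the laser is still on (value of joint master_rocker above 0.22 rad and value of joint laser_rocker below 0.22 rad).
It fails at once if the incubator's blue rocker is switched off (value of joint incubator_rocker above 0.22 rad).
It fails at once if a grey console key is pressed (value of joint any of grey_key_a, grey_key_b above 0.003 m).
It fails at once if a loose thing is picked up, knocked over or shifted by more than 30 mm (distance of any of objective_can, oil_bottle, dish, slide_box, mouse, hex_driver, filter_cube from where it was at the start of the episode above 0.03 m or angle between any of objective_can, oil_bottle's own z axis and vertical above 0.5 rad).
It also fails if it takes over 59 s, if anything falls off the work surface, if the arm or the gripper's body presses on something with over 40 N, if the wrist force passes 120 N, or if a joint passes its speed limit or range.

ROBOT

A 7-joint arm with a two-finger parallel gripper is mounted at the origin on the work surface. World frame = base frame: x ahead of the robot, y to its left, z up, the work surface at z = 0. Lengths are in m, angles in rad, forces in N, time in s.
With the tool pointing down it reaches from about 0.4 to 0.85 m from the base axis. Payload 4.5 kg.
Tool frame: the origin (TCP) lies midway between the tips of the shut fingers; the grasp point (between the pads) lies 19 mm behind it; z points along the fingers, y is the line along which they close (so a half turn about z gives the same grasp; the last joint's range is limited). The gripper opens to 88 mm and grips with 3 to 60 N. Pads are 18 mm wide; open, the fingers measure 123 mm over their backs; the gripper's body (75 mm by 187 mm) begins 45 mm behind the grasp point.
Start: joints at [1.271, 0.689, -0.195, 1.565, 0.157, 0.902, -0.215], TCP at [0.205, -0.591, 0.239] pointing down, gripper open.
Joint ranges: [-3.01, 3.01], [-0.46, 2.08], [-1.47, 1.51], [0.13, 2.56], [-1, 4.14], [0.04, 2.09], [-2.66, 2.66]. Speed limits (rad/s): [2.57, 2.57, 3.14, 3.14, 3.14, 3.14, 3.14].

INTERFACE

Orientations are given as a unit quaternion [x, y, z, w].
In Python, from plant import r gives the robot as it stands.
- The arm moves only by the tool carry_out, never from a script. Its argument "plan" is a list of rows, each an object with "rot": the turn, a rotation vector about the tool's x, y, z in rad, a list of three; "xyz": the shift along the tool's x, y, z in m, a list of three; "grip": the closure in counts, from 0 (fully open) to 255 (shut). In form: [{"rot": [wx, wy, wz], "xyz": [dx, dy, dz], "grip": grip}, ...]. A call has 1 to 8 rows; each row is the pose to reach, as a shift and turn from the pose commanded when the call began, along the tool's axes at that moment; what a row does not reach only later rows make up. A row lasts 1/12 s, in which the tool goes at most 41.7 mm and 7.16 degrees, less where a joint would pass 70% of its speed; a pose out of reach is approached as far as the arm can. A call with a gripper value outside its range is refused whole. The fingers move at their own pace and stop on an object; "squeeze" is the grip in N (left out, the last holds). Time passes only in rows, so rows that repeat a pose let the fingers close. It gives the time, the measured TCP pose, the force, the opening and the grip force at its end, in the units of the state.
- r.get_state(): the state, without advancing time (a new reading comes with each control period).
- r.snapshot(name): name is "side" or "top" or "wrist"; returns the picture (420x560x3 uint8, red, green, blue); there is no depth.
- r.camera_params(name): a dict with "fx", "fy", "cx", "cy" (pixels), "position" and "attitude" of the camera in the world; the wrist camera has in their place "hand_eye" (4x4, takes a point from camera to tool coordinates, whose origin is the TCP and whose axes are the flange's). Camera axes: x right, y down, z forward; pixel columns grow to the right and rows downward; lengths in m; the calibration is good to about 2 mm. A picture is of the moment at which its call begins: read the wrist's pose just before it. camera_params takes no time and is no camera call.
- r.finish_job(): hands the job in; it is judged then, once.
The state is a dict: "clock": time; "q": joint angles; "qd": joint speeds; "joint_torque": joint torques, N m; "tool_pos": TCP position; "eef_rot": TCP orientation; "contact_force": force on the tool from outside, world axes, zero at the start; "moment": the same for the moment, N m; "opening": opening from 0.0 (shut) to 1.0 (fully open); "finger_force": force on a finger pad.
Only numpy, scipy, OpenCV 4.12 (cv2) and the standard library are available. Lean on these libraries where they do the work, as an engineer would, in place of code of your own. Each camera call takes 0.05 s, during which the arm holds its last target. There are 200 camera calls.

## Working session

There is one attempt and no reset: what is moved stays moved. The work goes in short steps, Python scripts to look and compute and a tool call to move; the robot and the scene stay as the last step left them, time stands still between calls to the robot, and variables do not carry over. Pictures are saved under pics/ and viewed, at most 10 in all, crops included, and the job is handed in when it is done.

Besides the shell and the picture viewer there is one more tool, called after ">>>" in YAML: its name, and indented under it one key for each argument. carry_out: Moves the arm, as the interface text tells. Its arguments: {"type":"object","properties":{"plan":{"type":"array"},"squeeze":{"type":"number"}},"required":["plan"]}

```bash
mkdir -p pics; python3 - <<'E'
from plant import r
import cv2
s=r.get_state();print({k:s[k] for k in('clock','tool_pos','eef_rot','contact_force')})
for n in('top','side'):
    cv2.imwrite(f'pics/{n}0.png',r.snapshot(n)[:,:,::-1])
for n in('top','side','wrist'): print(n,r.camera_params(n))
E
```

```text
{'clock': 0.0, 'tool_pos': array([ 0.20450671, -0.58993809,  0.23789612]), 'eef_rot': array([ 9.86102577e-01,  1.66135110e-01, -2.17000557e-04, -8.86791795e-04]), 'contact_force': array([ 0.28148027, -0.01374872, -0.26739116])}
top {'fx': 465.49786198855077, 'fy': 465.49786198855077, 'cx': 278.39121880485646, 'cy': 206.54205111081495, 'position': array([0.37478119, 0.0082589 , 1.16933906]), 'attitude': array([-0.70293309,  0.70681757, -0.05092954,  0.06082907])}
side {'fx': 385.3025107669593, 'fy': 385.3025107669593, 'cx': 276.38545325524774, 'cy': 217.33280402084816, 'position': array([ 0.3306045 , -0.64380807,  0.63235766]), 'attitude': array([ 0.88831586, -0.14824065,  0.06653763, -0.42952577])}
wrist {'fx': 310.7257518704082, 'fy': 310.7257518704082, 'cx': 282.06291806051854, 'cy': 210.42404588136617, 'hand_eye': array([[ 6.97899753e-04, -9.64570354e-01, -2.63824838e-01,
         6.75637133e-02],
       [ 9.99999744e-01,  6.30957979e-04,  3.38467801e-04,
        -5.52339848e-07],
       [-1.60013620e-04, -2.63825007e-01,  9.64570547e-01,
        -1.45173040e-01],
       [ 0.00000000e+00,  0.00000000e+00,  0.00000000e+00,
         1.00000000e+00]])}
```

View pics/top0.png

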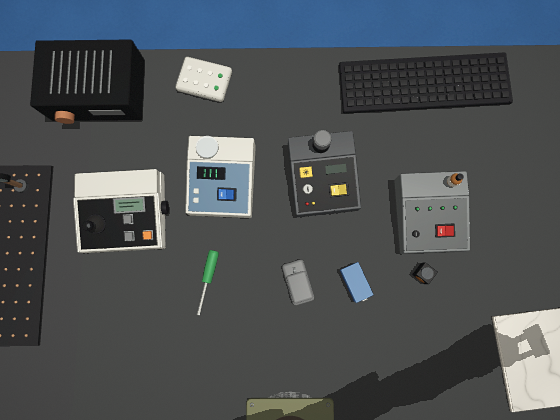

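View pics/side0.png

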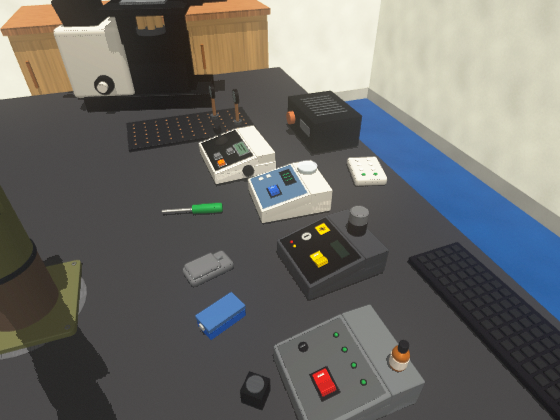

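The top view shows the rockers, yellow at (339,190), red at (445,231) and blue at (227,194), and the orange key at (148,235). In the side view, yellow is at (319,258) and red at (323,382). I'll measure these by colour mask and triangulate across the two views.

```bash
cat > h.py <<'E'
import numpy as np, cv2
from scipy.spatial.transform import Rotation as R
from plant import r
def cam(n,s=None):
    p=r.camera_params(n); 
    if n=='wrist':
        T=np.eye(4);T[:3,:3]=R.from_quat(s['eef_rot']).as_matrix();T[:3,3]=s['tool_pos'];T=T@p['hand_eye'];return p,T[:3,3],T[:3,:3]
    return p,np.array(p['position']),R.from_quat(p['attitude']).as_matrix()
def ray(c,uv):
    p,o,M=c; d=M@np.array([(uv[0]-p['cx'])/p['fx'],(uv[1]-p['cy'])/p['fy'],1]); return o,d/np.linalg.norm(d)
def onz(c,uv,z):
    o,d=ray(c,uv); return o+d*(z-o[2])/d[2]
def tri(a,b):
    (o1,d1),(o2,d2)=a,b; t=np.linalg.lstsq(np.c_[d1,-d2],o2-o1,rcond=None)[0]
    p,q=o1+t[0]*d1,o2+t[1]*d2; return (p+q)/2,np.linalg.norm(p-q)
HUE={'yellow':(22,32),'red':(0,6),'orange':(8,18),'blue':(105,125)}
def blobs(img,col,n=3):
    h=cv2.cvtColor(img,cv2.COLOR_RGB2HSV);lo,hi=HUE[col]
    m=cv2.inRange(h,(lo,150,90),(hi,255,255))
    if col=='red': m|=cv2.inRange(h,(175,150,90),(180,255,255))
    cs=cv2.findContours(m,cv2.RETR_EXTERNAL,cv2.CHAIN_APPROX_NONE)[0]
    return sorted(cs,key=cv2.contourArea,reverse=True)[:n]
E
python3 - <<'E'
from h import *
for n in('top','side'):
    im=cv2.imread(f'pics/{n}0.png')[:,:,::-1].copy();c=cam(n)
    for col in HUE:
        for b in blobs(im,col,4):
            a=cv2.contourArea(b)
            if a<30: continue
            x=cv2.minAreaRect(b); print(n,col,a,np.round(x[0],1),np.round(x[1],1),end=' ')
            if n=='top':
                w=np.array([onz(c,q,.062)[:2] for q in cv2.boxPoints(x)]); print(np.round(onz(c,x[0],.062),3),'edge angles',np.round(np.degrees(np.arctan2(*(w[1]-w[0])[::-1])),1))
            else: print()
c=cam('top')
im=cv2.imread('pics/top0.png')
v=[cv2.resize(im[y:y+95,x:x+95],(400,300) if 0 else (390,390),interpolation=cv2.INTER_CUBIC) for x,y in((280,125),(390,165))]
cv2.imwrite('pics/crop.png',np.hstack(v))
# unit front edges (rough pixels) at z=.045 -> direction of unit -y
for nm,a,b in(('laser',(298,215),(360,209)),('console',(76,252),(163,248)),('power',(404,252),(469,250))):
    A,B=onz(c,a,.045),onz(c,b,.045);d=A-B;print(nm,np.round(A,3),np.round(B,3),'yaw',np.degrees(np.arctan2(-d[0],d[1])).round(1))
E
```

```text
top yellow 60.0 [342.  189.2] [9.8 7.5] [ 0.593 -0.131  0.062] edge angles -82.1
top red 144.0 [445.  230.5] [ 9. 16.] [ 0.491 -0.372  0.062] edge angles -90.3
top orange 45.5 [146.5 234.7] [7.7 8.1] [0.485 0.34  0.062] edge angles -80.8
top orange 41.5 [455.5 178.8] [10.6  8.3] [ 0.617 -0.405  0.062] edge angles -52.2
top blue 25071.0 [279.5  25. ] [ 50. 559.] [1.024 0.019 0.062] edge angles -90.8
top blue 125.0 [225.8 193.8] [15.1  9.7] [0.584 0.151 0.062] edge angles -3.8
side yellow 168.0 [318.8 258.7] [17.2 12.2] 
side yellow 87.0 [322.1 228.7] [ 9.4 12.1] 
side red 369.5 [323.9 381.8] [24.6 16.1] 
side orange 142.0 [400.5 354.4] [17.8 13.4] 
side orange 35.0 [202.9  56. ] [24.3  2.4] 
side orange 31.0 [220.7 161.9] [6. 7.] 
side blue 12056.5 [475.6 203.4] [280.3  61.3] 
side blue 231.5 [225.3 322.5] [11.6 46. ] 
side blue 54.0 [273.5 189.8] [9.3 8.9] 
laser [ 0.533 -0.024  0.045] [ 0.547 -0.175  0.045] yaw 5.2
console [0.446 0.515 0.045] [0.454 0.303 0.045] yaw 2.3
power [ 0.442 -0.277  0.045] [ 0.446 -0.433  0.045] yaw 1.5
```

View pics/crop.png

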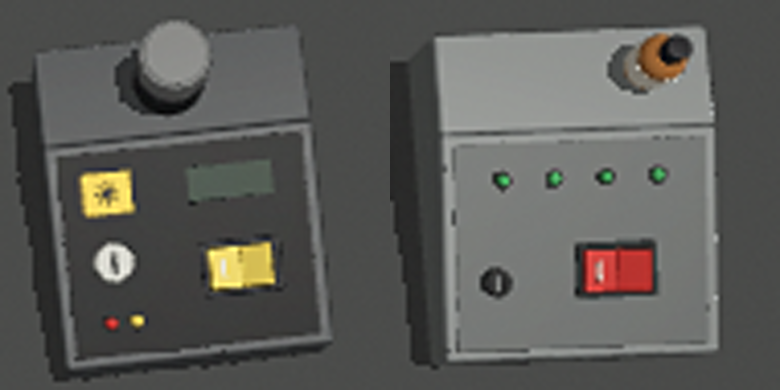

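```bash
cat >> h.py <<'E'
N=lambda psi:R.from_euler('z',psi,degrees=True).apply([-.211,0,.977])
def att(psi):
    x=R.from_euler('z',psi,degrees=True).apply([0,1,0]);z=-N(psi);return np.c_[x,np.cross(z,x),z]
def go(p,psi,p0=None,M0=None):
    s=r.get_state();p0=s['tool_pos'] if p0 is None else p0;M0=R.from_quat(s['eef_rot']).as_matrix() if M0 is None else M0
    print('xyz',np.round(M0.T@(np.array(p)-p0),4),'rot',np.round(R.from_matrix(M0.T@att(psi)).as_rotvec(),4))
E
python3 - <<'E'
from h import *
c=cam('top')
L=onz(c,(346.2,189.1),.068);O=onz(c,(146.9,234.9),.063);P=onz(c,(454.2,231),.068)
print(L,O,P); go(L+.1*N(6),6)
E
```

```text
[ 0.59195142 -0.13996387  0.068     ] [0.48471592 0.33846962 0.063     ] [ 0.48925294 -0.39192447  0.068     ]
xyz [ 0.4929 -0.3029  0.0728] rot [-0.1812  0.1416 -1.3364]
```

>>> carry_out:
  plan:
    - {"rot": [-0.18,0.14,-1.336],"xyz": [0.493,-0.303,0.073],"grip": 255}
    - {"rot": [-0.18,0.14,-1.336],"xyz": [0.493,-0.303,0.073],"grip": 255}
    - {"rot": [-0.18,0.14,-1.336],"xyz": [0.493,-0.303,0.073],"grip": 255}
    - {"rot": [-0.18,0.14,-1.336],"xyz": [0.493,-0.303,0.073],"grip": 255}
    - {"rot": [-0.18,0.14,-1.336],"xyz": [0.493,-0.303,0.073],"grip": 255}
    - {"rot": [-0.18,0.14,-1.336],"xyz": [0.493,-0.303,0.073],"grip": 255}
    - {"rot": [-0.18,0.14,-1.336],"xyz": [0.493,-0.303,0.073],"grip": 255}
    - {"rot": [-0.18,0.14,-1.336],"xyz": [0.493,-0.303,0.073],"grip": 255}

```text
clock: 0.77
tool_pos: [0.4149, -0.3328, 0.1967]
eef_rot: [0.785, 0.614, 0.06, 0.055]
contact_force: [0.7, -0.9, 0.8]
opening: 0.417
finger_force: 0.0
```

```bash
python3 - <<'E'
from h import *
go(np.array([.592,-.140,.068])+.1*N(6),6);print(r.get_state()['q'].round(2))
E
```

```text
xyz [0.2214 0.0989 0.0534] rot [-0.0477  0.038  -0.3447]
[ 0.92  0.61 -0.44  2.01  0.4   0.45 -0.02]
```

>>> carry_out:
  plan:
    - {"rot": [-0.048,0.038,-0.345],"xyz": [0.221,0.099,0.053],"grip": 255}
    - {"rot": [-0.048,0.038,-0.345],"xyz": [0.221,0.099,0.053],"grip": 255}
    - {"rot": [-0.048,0.038,-0.345],"xyz": [0.221,0.099,0.053],"grip": 255}
    - {"rot": [-0.048,0.038,-0.345],"xyz": [0.221,0.099,0.053],"grip": 255}
    - {"rot": [-0.048,0.038,-0.345],"xyz": [0.221,0.099,0.053],"grip": 255}
    - {"rot": [-0.048,0.038,-0.345],"xyz": [0.221,0.099,0.053],"grip": 255}
    - {"rot": [-0.048,0.038,-0.345],"xyz": [0.221,0.099,0.053],"grip": 255}
    - {"rot": [-0.048,0.038,-0.345],"xyz": [0.221,0.099,0.053],"grip": 255}

```text
clock: 1.43
tool_pos: [0.5728, -0.1416, 0.1659]
eef_rot: [0.665, 0.739, 0.079, 0.071]
contact_force: [-0.9, -1.0, 0.8]
opening: 0.008
finger_force: 0.0
```

```bash
python3 - <<'E'
from h import *
s=r.get_state();im=r.snapshot('wrist');cv2.imwrite('pics/w1.png',im[:,:,::-1]);c=cam('wrist',s)
print(s['tool_pos'],s['q'].round(2),s['contact_force'])
for b in blobs(im,'yellow',3):
    x=cv2.minAreaRect(b);print(cv2.contourArea(b),x,[onz(c,q,.065)[:2].round(4) for q in cv2.boxPoints(x)])
E
```

```text
[ 0.57279286 -0.14161287  0.16593172] [ 0.42  0.7  -0.37  1.94  0.5   0.37 -0.18] [-0.86293388 -0.99362817  0.80880991]
782.0 ((284.5, 188.0), (44.0, 31.0), 90.0) [array([ 0.5799, -0.1038]), array([ 0.6052, -0.1018]), array([ 0.6097, -0.1384]), array([ 0.5833, -0.1397])]
63.5 ((252.5, 107.5), (9.0, 9.0), 90.0) [array([ 0.5598, -0.0588]), array([ 0.5664, -0.0579]), array([ 0.567 , -0.0643]), array([ 0.5603, -0.0651])]
26.0 ((342.5, 111.5), (3.0, 17.0), 90.0) [array([ 0.6276, -0.0558]), array([ 0.6419, -0.0542]), array([ 0.6423, -0.0564]), array([ 0.6279, -0.0581])]
```

View pics/w1.png

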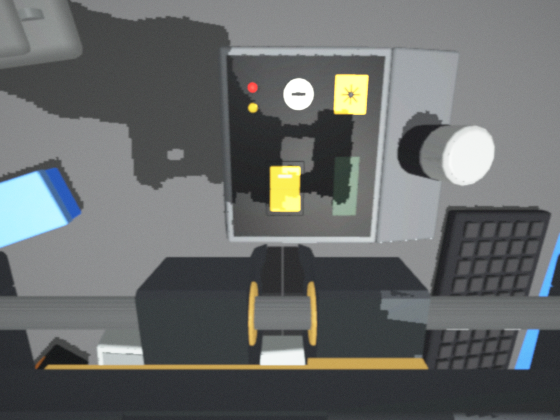

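The wrist view shows the yellow rocker centred at (285,188). Its raised right end is at row ~211, and the unit edges line up with the image, so the yaw is about 6°. The canister, at (457,155), is clear of the tool.

```bash
cat >> h.py <<'E'
def plan(E,psi,out,hs,zp=.0685-.013*.977):
    """E: outer edge/top point; heights above panel hs along normal through E shifted outwards"""
    y=att(psi)[:,0]; base=np.array([E[0],E[1],0])-out*y; foot=base+[0,0,E[2]]-.013*N(psi)
    for h in hs: print(h,end=' ');go(foot+h*N(psi),psi)
E
python3 - <<'E'
from h import *
s=r.get_state();c=cam('wrist',s)
E=onz(c,(284.8,211),.0685);print(E)
M=onz(c,(284.8,188),.061);print(M, np.linalg.norm(E-M))
plan(E,6,.003,(.025,.013,.005))
E
```

```text
[ 0.59395635 -0.142137    0.0685    ]
[ 0.59378461 -0.1244467   0.061     ] 0.01921526158452605
0.025 xyz [-0.0029  0.0021  0.0879] rot [-0.0018  0.0007 -0.0034]
0.013 xyz [-0.0029  0.0021  0.0999] rot [-0.0018  0.0007 -0.0034]
0.005 xyz [-0.0029  0.0021  0.1079] rot [-0.0018  0.0007 -0.0034]
```

>>> carry_out:
  plan:
    - {"rot": [0,0,0],"xyz": [-0.003,0.002,0.035],"grip": 255}
    - {"rot": [0,0,0],"xyz": [-0.003,0.002,0.07],"grip": 255}
    - {"rot": [0,0,0],"xyz": [-0.003,0.002,0.088],"grip": 255}
    - {"rot": [0,0,0],"xyz": [-0.003,0.002,0.094],"grip": 255}
    - {"rot": [0,0,0],"xyz": [-0.003,0.002,0.094],"grip": 255}

```text
clock: 1.9
tool_pos: [0.5916, -0.1479, 0.0733]
eef_rot: [0.668, 0.736, 0.077, 0.07]
contact_force: [-0.0, 0.4, -0.5]
opening: 0.011
finger_force: 0.0
```

```bash
python3 - <<'E'
from h import *
s=r.get_state();im=r.snapshot('wrist');cv2.imwrite('pics/w2.png',im[:,:,::-1][100:360,130:430])
print(s['tool_pos'])
plan([.5940,-.1421,.0685],6,.003,(.013,.005))
E
```

```text
[ 0.59161032 -0.14787314  0.07332473]
0.013 xyz [0.0025 0.0008 0.0065] rot [-0.0016  0.002  -0.0075]
0.005 xyz [0.0025 0.0008 0.0145] rot [-0.0016  0.002  -0.0075]
```

View pics/w2.png

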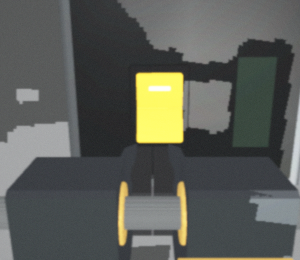

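The fingertips line up with the yellow rocker's outer end, around (160,145) in the crop, so I'll press.

>>> carry_out:
  plan:
    - {"rot": [0,0,0],"xyz": [0.002,0.001,0.004],"grip": 255}
    - {"rot": [0,0,0],"xyz": [0.002,0.001,0.007],"grip": 255}
    - {"rot": [0,0,0],"xyz": [0.002,0.001,0.01],"grip": 255}
    - {"rot": [0,0,0],"xyz": [0.002,0.001,0.013],"grip": 255}
    - {"rot": [0,0,0],"xyz": [0.002,0.001,0.015],"grip": 255}
    - {"rot": [0,0,0],"xyz": [0.002,0.001,0.015],"grip": 255}
    - {"rot": [0,0,0],"xyz": [0.002,0.001,0.015],"grip": 255}

```text
clock: 2.53
tool_pos: [0.5982, -0.1466, 0.062]
eef_rot: [0.668, 0.736, 0.078, 0.073]
contact_force: [-1.0, -4.6, 4.3]
opening: 0.005
finger_force: 2.5
```

>>> carry_out:
  plan:
    - {"rot": [0,0,0],"xyz": [0.0,0,0.002],"grip": 255}
    - {"rot": [0,0,0],"xyz": [0.0,0,0.004],"grip": 255}
    - {"rot": [0,0,0],"xyz": [0.0,0,0.005],"grip": 255}
    - {"rot": [0,0,0],"xyz": [0.0,0,0.005],"grip": 255}

```text
clock: 2.87
tool_pos: [0.5985, -0.1466, 0.0612]
eef_rot: [0.668, 0.736, 0.078, 0.075]
contact_force: [-15.2, -2.1, 43.2]
opening: 0.007
finger_force: 22.9
```

>>> carry_out:
  plan:
    - {"rot": [0,0,0],"xyz": [0,0,-0.02],"grip": 255}
    - {"rot": [0,0,0],"xyz": [0,0,-0.06],"grip": 255}
    - {"rot": [0,0,0],"xyz": [0,0,-0.1],"grip": 255}
    - {"rot": [0,0,0],"xyz": [0,0,-0.12],"grip": 255}
    - {"rot": [0,0,0],"xyz": [0,0,-0.12],"grip": 255}

```text
clock: 3.28
tool_pos: [0.5751, -0.1471, 0.1783]
eef_rot: [0.667, 0.737, 0.081, 0.075]
contact_force: [0.7, 0.0, 0.2]
opening: 0.006
finger_force: 0.0
```

```bash
python3 - <<'E'
from h import *
s=r.get_state();im=r.snapshot('wrist');cv2.imwrite('pics/w3.png',cv2.resize(im[:,:,::-1][140:260,200:400],(800,480)))
print(s['tool_pos'])
O=np.array([.4847,.3385,.063])
go(O+.1*N(2),2); go([.45,.1,.2],4)
E
```

```text
[ 0.57505519 -0.14713196  0.17826773]
xyz [ 4.933e-01 -6.430e-02  4.000e-04] rot [ 0.0053 -0.0116  0.0622]
xyz [ 0.2579 -0.0919 -0.0455] rot [ 0.0052 -0.0042  0.0281]
```

View pics/w3.png

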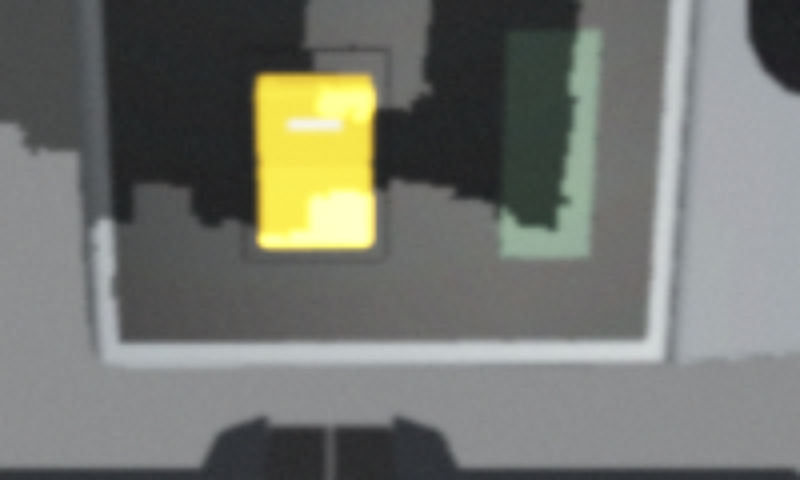

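The yellow rocker now sits closer to the right side of its bezel, with gaps of about 12 px there and 25 px on the left, and the end stop was firm. It is off. Next is the console.

>>> carry_out:
  plan:
    - {"rot": [0,-0.005,0.03],"xyz": [0.25,-0.032,-0.01],"grip": 255}
    - {"rot": [0,-0.005,0.03],"xyz": [0.25,-0.032,-0.01],"grip": 255}
    - {"rot": [0,-0.005,0.03],"xyz": [0.25,-0.032,-0.01],"grip": 255}
    - {"rot": [0,-0.005,0.03],"xyz": [0.25,-0.032,-0.01],"grip": 255}
    - {"rot": [0.005,-0.012,0.062],"xyz": [0.493,-0.064,0],"grip": 255}
    - {"rot": [0.005,-0.012,0.062],"xyz": [0.493,-0.064,0],"grip": 255}
    - {"rot": [0.005,-0.012,0.062],"xyz": [0.493,-0.064,0],"grip": 255}
    - {"rot": [0.005,-0.012,0.062],"xyz": [0.493,-0.064,0],"grip": 255}

```text
clock: 4.0
tool_pos: [0.497, 0.1802, 0.166]
eef_rot: [0.69, 0.716, 0.074, 0.072]
contact_force: [1.4, -0.4, -0.4]
opening: 0.009
finger_force: 0.0
```

```bash
python3 - <<'E'
from h import *
O=np.array([.4847,.3385,.063])
go(O+.1*N(2),2);print(r.get_state()['q'].round(2))
E
```

```text
xyz [ 0.1587 -0.0281 -0.0005] rot [-0.0063 -0.0003  0.0017]
[-0.49  0.63 -0.    2.12  0.41  0.23 -0.85]
```

>>> carry_out:
  plan:
    - {"rot": [0,0,0],"xyz": [0.159,-0.028,0],"grip": 255}
    - {"rot": [0,0,0],"xyz": [0.159,-0.028,0],"grip": 255}
    - {"rot": [0,0,0],"xyz": [0.159,-0.028,0],"grip": 255}
    - {"rot": [0,0,0],"xyz": [0.159,-0.028,0],"grip": 255}
    - {"rot": [0,0,0],"xyz": [0.159,-0.028,0],"grip": 255}
    - {"rot": [0,0,0],"xyz": [0.159,-0.028,0],"grip": 255}

```text
clock: 4.5
tool_pos: [0.4634, 0.3393, 0.1601]
eef_rot: [0.688, 0.718, 0.075, 0.071]
contact_force: [0.9, -1.1, 0.4]
opening: 0.007
finger_force: 0.0
```

```bash
python3 - <<'E'
from h import *
s=r.get_state();im=r.snapshot('wrist');cv2.imwrite('pics/w4.png',im[:,:,::-1]);c=cam('wrist',s)
print(s['tool_pos'],s['q'].round(2))
for b in blobs(im,'orange',2):
    x=cv2.minAreaRect(b);C=onz(c,x[0],.063);print(cv2.contourArea(b),x,C,[onz(c,q,.063)[:2].round(4) for q in cv2.boxPoints(x)])
    for h in(.02,.01,0,-.006): go(C+h*N(2),2)
E
```

```text
[0.46341502 0.33933627 0.16011758] [-0.82  0.69  0.05  1.97  0.32  0.35 -1.04]
504.5 ((286.0, 210.0), (24.0, 22.0), 90.0) [0.48679813 0.34138199 0.063     ] [array([0.4773, 0.3515]), array([0.4955, 0.3514]), array([0.4967, 0.3309]), array([0.478 , 0.3313])]
xyz [0.0042 0.0022 0.0799] rot [-0.0064  0.0002  0.0032]
xyz [0.0042 0.0022 0.0899] rot [-0.0064  0.0002  0.0032]
xyz [0.0042 0.0023 0.0999] rot [-0.0064  0.0002  0.0032]
xyz [0.0042 0.0023 0.1059] rot [-0.0064  0.0002  0.0032]
0.0 ((252.0, 340.0), (0.0, 0.0), 0.0) [0.46100899 0.2208693  0.063     ] [array([0.461 , 0.2209]), array([0.461 , 0.2209]), array([0.461 , 0.2209]), array([0.461 , 0.2209])]
xyz [-0.1152 -0.0276  0.0738] rot [-0.0064  0.0002  0.0032]
xyz [-0.1152 -0.0275  0.0838] rot [-0.0064  0.0002  0.0032]
xyz [-0.1152 -0.0274  0.0938] rot [-0.0064  0.0002  0.0032]
xyz [-0.1152 -0.0274  0.0997] rot [-0.0064  0.0002  0.0032]
```

View pics/w4.png

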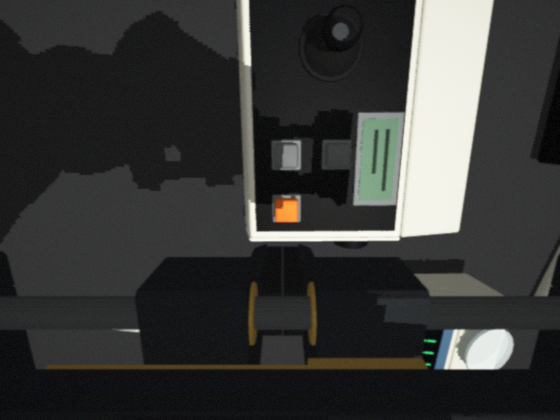

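The orange key is at (286,210), which puts its top centre near (0.487, 0.341). The grey keys at (288,155) and (336,155) are clear of the tips.

>>> carry_out:
  plan:
    - {"rot": [0,0,0],"xyz": [0.004,0.002,0.04],"grip": 255}
    - {"rot": [0,0,0],"xyz": [0.004,0.002,0.08],"grip": 255}
    - {"rot": [0,0,0],"xyz": [0.004,0.002,0.094],"grip": 255}
    - {"rot": [0,0,0],"xyz": [0.004,0.002,0.098],"grip": 255}
    - {"rot": [0,0,0],"xyz": [0.004,0.002,0.101],"grip": 255}
    - {"rot": [0,0,0],"xyz": [0.004,0.002,0.104],"grip": 255}
    - {"rot": [0,0,0],"xyz": [0.004,0.002,0.106],"grip": 255}
    - {"rot": [0,0,0],"xyz": [0.004,0.002,0.106],"grip": 255}

```text
clock: 5.22
tool_pos: [0.4892, 0.3402, 0.0591]
eef_rot: [0.691, 0.715, 0.075, 0.072]
contact_force: [-1.4, -3.1, 3.0]
opening: 0.003
finger_force: 1.7
```

>>> carry_out:
  plan:
    - {"rot": [0,0,0],"xyz": [0,0,0.002],"grip": 255}
    - {"rot": [0,0,0],"xyz": [0,0,0.003],"grip": 255}
    - {"rot": [0,0,0],"xyz": [0,0,0.003],"grip": 255}
    - {"rot": [0,0,0],"xyz": [0,0,0.003],"grip": 255}
    - {"rot": [0,0,0],"xyz": [0,0,0.003],"grip": 255}
    - {"rot": [0,0,0],"xyz": [0,0,0.003],"grip": 255}
    - {"rot": [0,0,0],"xyz": [0,0,0.003],"grip": 255}
    - {"rot": [0,0,0],"xyz": [0,0,0.003],"grip": 255}

```text
clock: 5.88
tool_pos: [0.4895, 0.3405, 0.0581]
eef_rot: [0.691, 0.715, 0.076, 0.072]
contact_force: [-6.9, -4.1, 22.5]
opening: 0.005
finger_force: 11.7
```

Force has risen to 22 N, so the key is on its stop. I'll hold it for another 2 s.

>>> carry_out:
  plan:
    - {"rot": [0,0,0],"xyz": [0,0,0],"grip": 255}
    - {"rot": [0,0,0],"xyz": [0,0,0],"grip": 255}
    - {"rot": [0,0,0],"xyz": [0,0,0],"grip": 255}
    - {"rot": [0,0,0],"xyz": [0,0,0],"grip": 255}
    - {"rot": [0,0,0],"xyz": [0,0,0],"grip": 255}
    - {"rot": [0,0,0],"xyz": [0,0,0],"grip": 255}
    - {"rot": [0,0,0],"xyz": [0,0,0],"grip": 255}
    - {"rot": [0,0,0],"xyz": [0,0,0],"grip": 255}

```text
clock: 6.55
tool_pos: [0.4895, 0.3405, 0.0581]
eef_rot: [0.691, 0.715, 0.076, 0.072]
contact_force: [-7.7, -5.1, 22.8]
opening: 0.004
finger_force: 11.7
```

>>> carry_out:
  plan:
    - {"rot": [0,0,0],"xyz": [0,0,0],"grip": 255}
    - {"rot": [0,0,0],"xyz": [0,0,0],"grip": 255}
    - {"rot": [0,0,0],"xyz": [0,0,0],"grip": 255}
    - {"rot": [0,0,0],"xyz": [0,0,0],"grip": 255}
    - {"rot": [0,0,0],"xyz": [0,0,0],"grip": 255}
    - {"rot": [0,0,0],"xyz": [0,0,0],"grip": 255}
    - {"rot": [0,0,0],"xyz": [0,0,0],"grip": 255}
    - {"rot": [0,0,0],"xyz": [0,0,0],"grip": 255}

```text
clock: 7.22
tool_pos: [0.4895, 0.3405, 0.0581]
eef_rot: [0.691, 0.715, 0.075, 0.072]
contact_force: [-7.6, -3.7, 22.1]
opening: 0.007
finger_force: 11.7
```

>>> carry_out:
  plan:
    - {"rot": [0,0,0],"xyz": [0,0,0],"grip": 255}
    - {"rot": [0,0,0],"xyz": [0,0,0],"grip": 255}
    - {"rot": [0,0,0],"xyz": [0,0,0],"grip": 255}
    - {"rot": [0,0,0],"xyz": [0,0,0],"grip": 255}
    - {"rot": [0,0,0],"xyz": [0,0,0],"grip": 255}
    - {"rot": [0,0,0],"xyz": [0,0,0],"grip": 255}
    - {"rot": [0,0,0],"xyz": [0,0,0],"grip": 255}
    - {"rot": [0,0,0],"xyz": [0,0,0],"grip": 255}

```text
clock: 7.88
tool_pos: [0.4895, 0.3405, 0.0581]
eef_rot: [0.691, 0.715, 0.076, 0.072]
contact_force: [-8.0, -5.6, 22.3]
opening: 0.004
finger_force: 11.7
```

>>> carry_out:
  plan:
    - {"rot": [0,0,0],"xyz": [0,0,-0.02],"grip": 255}
    - {"rot": [0,0,0],"xyz": [0,0,-0.06],"grip": 255}
    - {"rot": [0,0,0],"xyz": [0,0,-0.1],"grip": 255}
    - {"rot": [0,0,0],"xyz": [0,0,-0.12],"grip": 255}
    - {"rot": [0,0,0],"xyz": [0,0,-0.12],"grip": 255}

```text
clock: 8.3
tool_pos: [0.4662, 0.3434, 0.1782]
eef_rot: [0.69, 0.716, 0.081, 0.071]
contact_force: [0.6, -0.9, 0.2]
opening: 0.003
finger_force: 0.0
```

```bash
python3 - <<'E'
from h import *
print(r.get_state()['tool_pos']);go(np.array([.4893,-.392,.068])+.1*N(2),2)
E
```

```text
[0.46624366 0.34335099 0.17817182]
xyz [-7.357e-01 -2.620e-02 -3.000e-04] rot [ 0.0022 -0.01    0.0005]
```

>>> carry_out:
  plan:
    - {"rot": [0,-0.01,0],"xyz": [-0.736,-0.026,0],"grip": 255}
    - {"rot": [0,-0.01,0],"xyz": [-0.736,-0.026,0],"grip": 255}
    - {"rot": [0,-0.01,0],"xyz": [-0.736,-0.026,0],"grip": 255}
    - {"rot": [0,-0.01,0],"xyz": [-0.736,-0.026,0],"grip": 255}
    - {"rot": [0,-0.01,0],"xyz": [-0.736,-0.026,0],"grip": 255}
    - {"rot": [0,-0.01,0],"xyz": [-0.736,-0.026,0],"grip": 255}
    - {"rot": [0,-0.01,0],"xyz": [-0.736,-0.026,0],"grip": 255}
    - {"rot": [0,-0.01,0],"xyz": [-0.736,-0.026,0],"grip": 255}

```text
clock: 8.97
tool_pos: [0.4654, 0.0058, 0.1697]
eef_rot: [0.69, 0.716, 0.072, 0.075]
contact_force: [1.2, -0.1, -0.4]
opening: 0.006
finger_force: 0.0
```

```bash
python3 - <<'E'
from h import *
print(r.get_state()['tool_pos']);go(np.array([.4893,-.392,.068])+.1*N(2),2)
E
```

```text
[0.46541284 0.00583313 0.16967636]
xyz [-0.3984 -0.0125  0.0046] rot [-0.0039  0.0075  0.0021]
```

>>> carry_out:
  plan:
    - {"rot": [0,0.007,0],"xyz": [-0.398,-0.012,0.004],"grip": 255}
    - {"rot": [0,0.007,0],"xyz": [-0.398,-0.012,0.004],"grip": 255}
    - {"rot": [0,0.007,0],"xyz": [-0.398,-0.012,0.004],"grip": 255}
    - {"rot": [0,0.007,0],"xyz": [-0.398,-0.012,0.004],"grip": 255}
    - {"rot": [0,0.007,0],"xyz": [-0.398,-0.012,0.004],"grip": 255}
    - {"rot": [0,0.007,0],"xyz": [-0.398,-0.012,0.004],"grip": 255}
    - {"rot": [0,0.007,0],"xyz": [-0.398,-0.012,0.004],"grip": 255}
    - {"rot": [0,0.007,0],"xyz": [-0.398,-0.012,0.004],"grip": 255}

```text
clock: 9.63
tool_pos: [0.4672, -0.3273, 0.1673]
eef_rot: [0.691, 0.715, 0.075, 0.073]
contact_force: [1.1, 0.2, -0.1]
opening: 0.003
finger_force: 0.0
```

```bash
python3 - <<'E'
from h import *
print(r.get_state()['tool_pos']);go(np.array([.4893,-.392,.068])+.1*N(2),2)
E
```

```text
[ 0.46722878 -0.32734747  0.16731292]
xyz [-0.0654 -0.0016  0.0014] rot [-0.0034  0.0012 -0.0004]
```

>>> carry_out:
  plan:
    - {"rot": [0,0,0],"xyz": [-0.035,-0.002,0.001],"grip": 255}
    - {"rot": [0,0,0],"xyz": [-0.065,-0.002,0.001],"grip": 255}
    - {"rot": [0,0,0],"xyz": [-0.065,-0.002,0.001],"grip": 255}
    - {"rot": [0,0,0],"xyz": [-0.065,-0.002,0.001],"grip": 255}

```text
clock: 9.97
tool_pos: [0.4674, -0.3921, 0.1653]
eef_rot: [0.692, 0.714, 0.074, 0.073]
contact_force: [-0.5, 0.7, 0.3]
opening: 0.007
finger_force: 0.0
```

```bash
python3 - <<'E'
from h import *
s=r.get_state();im=r.snapshot('wrist');cv2.imwrite('pics/w5.png',im[:,:,::-1]);c=cam('wrist',s)
print(s['tool_pos'],s['q'].round(2))
b=blobs(im,'red',1)[0];x,y,w,h=cv2.boundingRect(b);print(x,y,w,h,cv2.minAreaRect(b))
E=onz(c,(x+w/2,y+h),.0685);print(E,onz(c,(x+w/2,y),.061))
plan(E,2,.003,(.02,.013,.005))
E
```

```text
[ 0.46743641 -0.39209215  0.16526943] [ 1.07  0.79 -0.64  1.82  0.63  0.55  0.12]
274 164 31 46 ((289.0, 186.5), (45.0, 30.0), 90.0)
[ 0.49392969 -0.39056179  0.0685    ] [ 0.49430059 -0.35395605  0.061     ]
0.02 xyz [-0.0047  0.0053  0.0933] rot [-0.0044  0.0008 -0.0003]
0.013 xyz [-0.0047  0.0053  0.1003] rot [-0.0044  0.0008 -0.0003]
0.005 xyz [-0.0047  0.0054  0.1083] rot [-0.0044  0.0008 -0.0003]
```

View pics/w5.png

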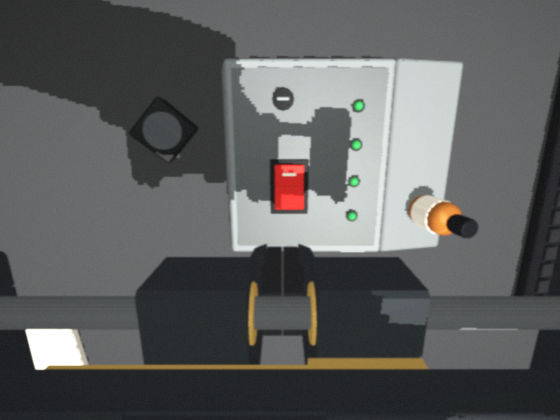

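The red rocker is at (289,187), with its raised end at row 210. The bottle at (440,215) is about 20 mm beyond the gripper body's reach. I'll press it the same way as the yellow one.

>>> carry_out:
  plan:
    - {"rot": [0,0,0],"xyz": [-0.004,0.005,0.04],"grip": 255}
    - {"rot": [0,0,0],"xyz": [-0.004,0.005,0.08],"grip": 255}
    - {"rot": [0,0,0],"xyz": [-0.004,0.005,0.094],"grip": 255}
    - {"rot": [0,0,0],"xyz": [-0.004,0.005,0.098],"grip": 255}
    - {"rot": [0,0,0],"xyz": [-0.004,0.005,0.102],"grip": 255}
    - {"rot": [0,0,0],"xyz": [-0.004,0.005,0.106],"grip": 255}
    - {"rot": [0,0,0],"xyz": [-0.004,0.005,0.109],"grip": 255}
    - {"rot": [0,0,0],"xyz": [-0.004,0.005,0.109],"grip": 255}

```text
clock: 10.68
tool_pos: [0.495, -0.3934, 0.062]
eef_rot: [0.691, 0.716, 0.073, 0.073]
contact_force: [-3.5, 2.6, 3.6]
opening: 0.008
finger_force: 2.1
```

>>> carry_out:
  plan:
    - {"rot": [0,0,0],"xyz": [0,0,0.001],"grip": 255}
    - {"rot": [0,0,0],"xyz": [0,0,0.002],"grip": 255}
    - {"rot": [0,0,0],"xyz": [0,0,0.003],"grip": 255}
    - {"rot": [0,0,0],"xyz": [0,0,0.003],"grip": 255}

```text
clock: 11.02
tool_pos: [0.4951, -0.3935, 0.0616]
eef_rot: [0.691, 0.716, 0.073, 0.074]
contact_force: [-12.9, 4.6, 27.6]
opening: 0.006
finger_force: 15.0
```

>>> carry_out:
  plan:
    - {"rot": [0,0,0],"xyz": [0,0,0.001],"grip": 255}
    - {"rot": [0,0,0],"xyz": [0,0,0.002],"grip": 255}
    - {"rot": [0,0,0],"xyz": [0,0,0.002],"grip": 255}

```text
clock: 11.27
tool_pos: [0.4952, -0.3935, 0.0614]
eef_rot: [0.691, 0.716, 0.072, 0.074]
contact_force: [-19.3, 6.7, 43.2]
opening: 0.005
finger_force: 23.1
```

>>> carry_out:
  plan:
    - {"rot": [0,0,0],"xyz": [0,0,-0.02],"grip": 255}
    - {"rot": [0,0,0],"xyz": [0,0,-0.06],"grip": 255}
    - {"rot": [0,0,0],"xyz": [0,0,-0.1],"grip": 255}
    - {"rot": [0,0,0],"xyz": [0,0,-0.12],"grip": 255}
    - {"rot": [0,0,0],"xyz": [0,0,-0.12],"grip": 255}

```text
clock: 11.68
tool_pos: [0.4741, -0.3962, 0.1794]
eef_rot: [0.691, 0.715, 0.075, 0.078]
contact_force: [0.1, 0.6, 0.9]
opening: 0.004
finger_force: 0.0
```

```bash
python3 - <<'E'
from h import *
s=r.get_state();im=r.snapshot('wrist');print(s['tool_pos'])
a=cv2.resize(im[:,:,::-1][130:260,210:390],(540,390))
t=cv2.imread('pics/side0.png')[170:420,130:430];n=r.snapshot('side')[:,:,::-1][170:420,130:430]
cv2.imwrite('pics/w6.png',np.vstack([np.hstack([t,n]),cv2.copyMakeBorder(a[:340],0,0,0,60,0)]))
E
```

```text
[ 0.47408246 -0.3961781   0.17941571]
```

View pics/w6.png

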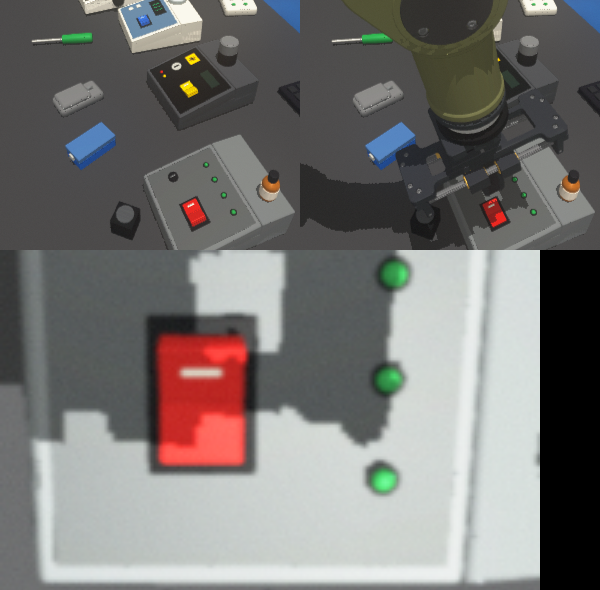

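The red rocker now sits towards the right end of its bezel (gaps of about 8 px there and 18 px on the left), so it is over. The slide box, mouse, driver, canister, bottle and filter cube stand where they were, and the arm is clear.

```bash
python3 -c "
from plant import r
print(r.finish_job())"
```

```text
the job is handed in; nothing more can be done
None
```

The rig is shut down in order and handed in: laser off, standby key held about 2.6 s, then master off. Both rockers looked fully over in the pictures; the judge returned no verdict.

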